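# Dress the copper contact bar of a cable test jig

## Task

Pick up the fine burnishing block (blue grip, white pad), set it flat and lengthwise on the black-terminal end of the test jig's sprung copper bar, and press until the bar is about half-way down its spring travel. Keeping that pressure steady, sweep in one unbroken stroke over the full length of the bar to the red-terminal end, never pushing the bar right down to its stop. Lift off there and set the block upright in the middle of the black rubber mat, leaving the orange coarse block alone.

Things in the scene. Friction and masses are not known exactly. Their poses are not given: they have to be found in the camera images.
- fine_block_grip (a point): Middle of the grip of the fine block, 35 mm above its underside. Block 56 mm high, about 0.15 kg: a foot 50 (x) x 34 (y) x 14 mm, its lowest 5 mm a flat white pad; centred on it a blue grip 44 (x) x 22 (y) x 42 mm, pinched across its y. Starts standing on the bench (z = 0). z up; either end may lead.
- contact_bar: Sprung copper bar on the fixed jig, 200 (x) x 44 (y) x 12 mm. Origin: centre of its top face, 40 mm above the bench when free; x runs from black- to red-terminal end, z up. Moves only straight down, 10 mm to its stop: about 1 N starts it, 7 N half-way, 13 N to the stop; springs back. Side rails 26 mm high; terminals 110 to 154 mm from bar centre, to 48 mm above the bench. Jig base 320 x 100 mm.
- rest_mat: Black rubber mat fixed flat on the bench, 120 (x) x 100 (y) x 3 mm; origin at the centre of its underside, on the bench.
- coarse_block_grip (a point): Same point of the coarse block, a bystander: same shape and size as the fine one, but with an orange grip and a dark brown pad. It stays where it is.
There are look-alikes about, which are no part of the job. Several things have the shape of the rest_mat; the one meant has the colours described above. Leave any grey look-alike of the part that bears fine_block_grip alone.

How it is judged (in metres and radians):
On the way, in this order (a step that is already met when the one before it is completed fails the run):
1. the fine block presses the bar down (1.5 to 8.5 mm), flat at the black end (x of fine_block_grip in the frame of contact_bar between -0.098 and -0.055 m and y of fine_block_grip in the frame of contact_bar between -0.014 and 0.014 m and z of fine_block_grip in the frame of contact_bar between 0.03 and 0.04 m and height (world z) of contact_bar between 0.0315 and 0.0385 m and angle between the x axis of fine_block_grip and the x axis of contact_bar, either way round below 0.26 rad), for 0.1 s.
2. still pressing, it passes the middle of the bar (x of fine_block_grip in the frame of contact_bar between -0.02 and 0.02 m and y of fine_block_grip in the frame of contact_bar between -0.014 and 0.014 m and z of fine_block_grip in the frame of contact_bar between 0.03 and 0.04 m and height (world z) of contact_bar between 0.0315 and 0.0385 m and angle between the x axis of fine_block_grip and the x axis of contact_bar, either way round below 0.26 rad), for 0.1 s.
3. still pressing, it reaches the red end (x of fine_block_grip in the frame of contact_bar between 0.055 and 0.098 m and y of fine_block_grip in the frame of contact_bar between -0.014 and 0.014 m and z of fine_block_grip in the frame of contact_bar between 0.03 and 0.04 m and height (world z) of contact_bar between 0.0315 and 0.0385 m and angle between the x axis of fine_block_grip and the x axis of contact_bar, either way round below 0.26 rad), for 0.1 s.
At the end, for the whole second after the job is handed in: The fine block stands upright (within 8 degrees) on the mat, its centre within 30 mm of the mat's centre, the bar has sprung back up, and the coarse block is within 20 mm of where it was (horizontal distance between fine_block_grip and rest_mat below 0.03 m and angle between fine_block_grip's own z axis and vertical below 0.15 rad and height (world z) of fine_block_grip between 0.033 and 0.043 m and height (world z) of contact_bar above 0.0385 m and distance of coarse_block_grip from where it was at the start of the episode below 0.02 m); the robot touches nothing.
It fails at once if the bar is driven down to its stop (more than 9.5 mm) (height (world z) of contact_bar below 0.0305 m).
It fails at once if the stroke is broken: the block is low over the middle 90 mm of the bar (underside less than 15 mm above it) without pressing it down (x of fine_block_grip in the frame of contact_bar between -0.045 and 0.045 m and y of fine_block_grip in the frame of contact_bar between -0.02 and 0.02 m and z of fine_block_grip in the frame of contact_bar below 0.05 m and height (world z) of contact_bar above 0.039 m).
It fails at once if the coarse block is disturbed (moved more than 20 mm) (distance of coarse_block_grip from where it was at the start of the episode above 0.02 m).
It also fails if it takes over 58 s, if anything falls off the work surface, if the arm or the gripper's body presses on something with over 40 N, if the wrist force passes 120 N, or if a joint passes its speed limit or range.

## Robot

A 6-joint arm with a two-finger parallel gripper is mounted at the origin on the work surface. World frame = base frame: x ahead of the robot, y to its left, z up, the work surface at z = 0. Lengths are in mm, angles in degrees, forces in N, time in s.
With the tool pointing down it reaches from about 325 to 875 mm from the base axis. Payload 4.4 kg.
Tool frame: the origin (TCP) lies on the centre line of the jaws, within the pads' length; the fingertips stand 14 mm ahead of it and the grasp point (between the pads) lies 5 mm behind it; x points along the fingers, y is the direction in which the jaws open and shut, and the axes are right-handed (so a half turn about x gives the same grasp; the last joint's range is limited). The gripper opens to 85 mm and grips with 20 to 120 N. Pads are 22 mm wide; open, the fingers measure 114 mm over their backs; the gripper's body (76 mm by 85 mm) begins 54 mm behind the grasp point. The pads swing forward as they close: fully open they stand 13 mm farther back than shut.
Start: joints at [55.777, 11.837, 88.321, -0, 79.842, -8.623], TCP at [248.457, 518.553, 245.282] pointing down, gripper open.
Joint ranges: [-156.59, 156.59], [-49.26, 127.26], [12.9, 141.05], [-63.56, 243.56], [4.71, 150.69], [-161.64, 161.64]. Speed limits (degrees/s): [159.86, 159.86, 180, 180, 180, 180].

## Interface

Orientations are given as a 3x3 rotation matrix whose columns are the frame's x, y, z axes.
In Python, from workcell import robot, hand, solver, read_camera gives the robot as it stands. Calls block until the motion is done:
- robot.movep(position, orientation): joint-space move of the TCP to a pose.
- robot.move_l(position, feed=150, orientation=None, force_limit=None): straight line of the TCP; orientation=None keeps the orientation; feed is the mean speed in mm/s. With force_limit (N) it stops when the force on the tool has changed by that much, and returns True; else False.
- robot.move_joints(angles): joint-space move.
- hand.grip(opening, f_grip=None): opening from 0.0 (shut) to 1.0 (fully open); f_grip is the grip in N (None keeps the last); returns when the fingers have stopped.
- robot.dwell(seconds).
- solver.ik(position, orientation): joint angles nearest the present ones, or None.
- robot.observe(): the state.
- read_camera(name): name is "scene" or "top" or "wrist"; returns a dict with "pixels" (384x512x3 uint8, blue, green, red), "fovy" (degrees; the focal length in pixels is half the picture's height over the tangent of half this angle, whatever the lens; pixels are square), "cx", "cy" (the principal point, pixels), "k1" (the pictures are not rectified: a ray, as slopes to the right and down, at radius r is drawn at 1 + k1 r^2 times it, then the intrinsics apply), "pose" (4x4, takes a point from camera to world coordinates). Camera axes: x right, y up, looking along -z (the intrinsics and any distortion apply to the point x, -y, -z); pixel columns grow to the right and rows downward; lengths in mm; the calibration is good to about 2 mm. A picture is of the moment at which its call begins. There is no depth.
A pose or a line that the arm cannot do raises robot.IKError and nothing moves.
- robot.close_job(): hands the job in, once; it reports no verdict.
The state is a dict: "t": time; "joint_pos": joint angles; "qd": joint speeds; "joint_torque": joint torques, N m; "tcp_pos": TCP position; "ee_rot": TCP orientation; "contact_force": force on the tool from outside, world axes, zero at the start; "wrist_torque": the same for the moment, N m; "width": opening from 0.0 (shut) to 1.0 (fully open).
Only numpy, scipy, OpenCV 4.12 (cv2) and the standard library are available. Lean on these libraries where they do the work, as an engineer would, in place of code of your own. Each camera call takes 0.05 s, during which the arm holds its last target. There are 200 camera calls.

## Working session

There is one attempt and no reset: what is moved stays moved. The work goes in short steps, each a Python script; the robot and the scene stay as the last script left them, time stands still between calls to the robot, and variables do not carry over. Pictures are saved under pics/ and viewed, about 8 in all and at most 12, crops included, and the job is handed in when it is done.

```bash
mkdir -p pics; ls; python3 - <<'E'
from workcell import robot, hand, solver, read_camera
import cv2,numpy as np
for n in("scene","top"):
    c=read_camera(n); cv2.imwrite(f"pics/{n}0.png",c["pixels"]); print(n,c["fovy"],c["cx"],c["cy"],c["k1"],np.round(c["pose"],3).tolist())
s=robot.observe();print(s["t"],s["contact_force"],np.round(s["ee_rot"],3).tolist(),s["width"])
E
```

```text
pics
scene 54.7650830583317 254.6908851445092 191.8660747503956 -0.052652473225613776 [[0.877, -0.398, 0.27, 738.785], [0.481, 0.733, -0.482, -473.19], [-0.006, 0.552, 0.834, 666.703], [0.0, 0.0, 0.0, 1.0]]
top 56.05578845445784 253.58919626478098 192.3625457821112 -0.07078961464942418 [[0.012, 0.984, -0.18, 368.198], [-1.0, 0.016, 0.021, -91.326], [0.023, 0.18, 0.983, 889.444], [0.0, 0.0, 0.0, 1.0]]
0.1 [ 0.45865817  1.20774131 -0.41353415] [[-0.001, 0.432, 0.902], [-0.002, 0.902, -0.432], [-1.0, -0.002, -0.0]] 0.999679732122041
```

View pics/top0.png

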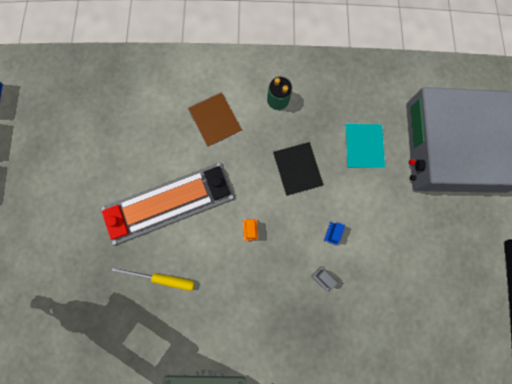

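View pics/scene0.png

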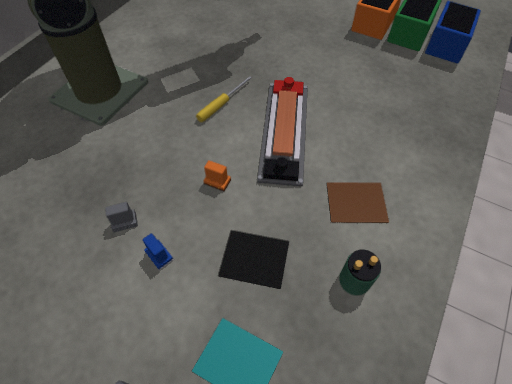

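Top view candidates:
- Blue block at (335,233), which fits the fine block. The grey one at (325,279) is a look-alike, and the orange one at (251,230) is the coarse block.
- Black mat at (298,168), which fits. The brown (215,119) and teal (365,146) mats are look-alikes.
- The jig's black terminal is at (217,183) and its red one at (116,222).

Next I'll measure these and confirm with an enlarged crop.

```bash
cat > h.py <<'E'
from workcell import robot, hand, solver, read_camera
import cv2,numpy as np
def cast(c,uv,z):
    """pixels -> world xy points on plane z"""
    f=192/np.tan(np.radians(c["fovy"]/2)); uv=np.asarray(uv,float).reshape(-1,2)
    d=(uv-[c["cx"],c["cy"]])/f; s=d.copy()
    for _ in range(20): s=d/(1+c["k1"]*(s**2).sum(1,keepdims=True))
    P=np.array(c["pose"]); r=np.c_[s[:,0],-s[:,1],-np.ones(len(s))]@P[:3,:3].T; o=P[:3,3]
    return (o+r*((z-o[2])/r[:,2])[:,None])[:,:2]
def blobs(c,lo,hi,amin=40):
    hsv=cv2.cvtColor(c["pixels"],cv2.COLOR_BGR2HSV); m=cv2.inRange(hsv,np.array(lo),np.array(hi))
    m=cv2.morphologyEx(m,cv2.MORPH_OPEN,np.ones((2,2)))
    cs,_=cv2.findContours(m,cv2.RETR_EXTERNAL,cv2.CHAIN_APPROX_NONE)
    return sorted([k.reshape(-1,2) for k in cs if cv2.contourArea(k)>amin],key=lambda k:-cv2.contourArea(k))
def rect(c,k,z):
    """(centre, long side, short side, angle of long side deg) on plane z"""
    (x,y),(w,h),_=r=cv2.minAreaRect(cast(c,k,z).astype(np.float32)); b=cv2.boxPoints(r)
    e=[b[1]-b[0],b[2]-b[1]]; e.sort(key=np.linalg.norm); l=e[1]
    return np.round([x,y,np.linalg.norm(l),np.linalg.norm(e[0]),(np.degrees(np.arctan2(l[1],l[0]))+90)%180-90],1)
COL=dict(bar=((3,100,100),(14,255,255),40),mat=((0,0,0),(180,255,45),3),blue=((105,150,50),(130,255,255),56))
E
python3 - <<'E'
from h import *
for n in("top","scene"):
    c=read_camera(n)
    for k,(lo,hi,z) in COL.items():
        for b in blobs(c,lo,hi)[:5]:
            print(n,k,b.mean(0).round(),rect(c,b,z))
c=read_camera("top");p=c["pixels"]
a=cv2.resize(p[140:310,230:400],(600,600),interpolation=2);cv2.imwrite("pics/crop1.png",a)
E
```

```text
top bar [215. 120.] [706.6 -12.3 112.5  93.8  27.9]
top bar [165. 203.] [496.2 100.5 202.9  44.9 -67.5]
top mat [299. 169.] [ 592.9 -224.3  115.7   95.5   16.5]
top mat [218. 184.] [551.3 -20.   77.8  42.8  22.4]
top mat [281.  89.] [ 813.  -180.1   55.    53.9    1.5]
top mat [510. 278.] [ 319.1 -760.9  191.    14.5   -5.3]
top mat [421. 166.] [ 606.1 -545.4   29.6   28.8    1.2]
top blue [335. 234.] [ 427.  -300.2   49.6   34.1  -21.9]
scene bar [286. 123.] [503.4 100.  202.1  43.5 -67.6]
scene bar [218. 176.] [ 444.6 -111.4   65.    55.     4.7]
scene bar [378.   7.] [545.6 680.5 135.9  80.8  30.2]
scene bar [366.  18.] [527.4 594.3  86.   38.4 -63.9]
scene mat [72. 41.] [-236.   119.6  628.2  214.8  -37.4]
scene mat [255. 261.] [ 598.7 -224.9  118.4   98.2   16.6]
scene mat [365. 266.] [ 788.7 -138.4   63.5   59.8   69.7]
scene mat [282. 170.] [546.9  -6.7  78.6  63.6  22.4]
scene mat [460.  18.] [782.3 820.  160.   88.5 -89.9]
scene blue [454.  32.] [778.9 640.9 305.6 102.7 -89.9]
scene blue [157. 252.] [ 446.  -316.6   68.2   30.1  -20.7]
```

View pics/crop1.png

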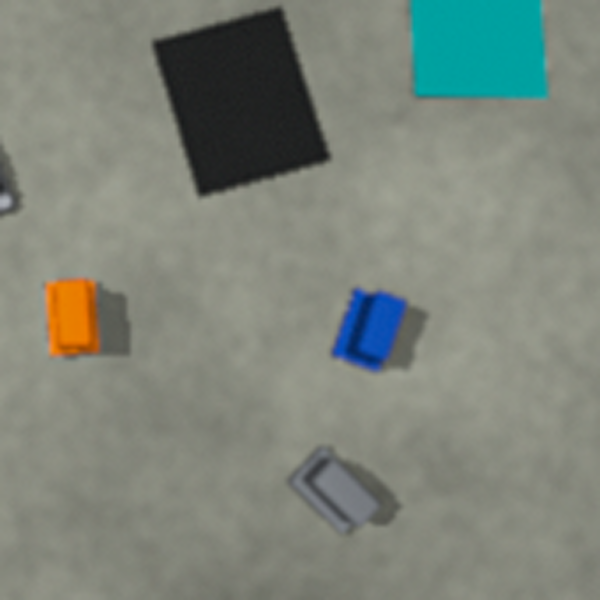

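The crop confirms the target: blue-grip block at crop (370,328), grey look-alike at (335,490), orange at (72,316), black mat at (240,100). Next is a closer wrist view over the block and the bar.

```bash
cat >> h.py <<'E'
def R(a):
    c,s=np.cos(np.radians(a)),np.sin(np.radians(a)); return np.array([[0,c,s],[0,s,-c],[-1,0,0]])
E
python3 - <<'E'
from h import *
robot.movep([500,100,260],R(22.5)); c=read_camera("wrist"); P=np.array(c["pose"])
print(P.round(2).tolist(),c["fovy"],robot.observe()["joint_pos"])
for b in blobs(c,(3,100,100),(14,255,255))[:3]: print("bar",b.mean(0).round(),b.min(0),b.max(0),rect(c,b,40))
cv2.imwrite("pics/w_bar.png",c["pixels"])
robot.movep([430,-305,200],R(68)); c=read_camera("wrist")
for b in blobs(c,(105,150,50),(130,255,255))[:3]: print("blue",b.mean(0).round(),b.min(0),b.max(0),rect(c,b,56),rect(c,b,14))
cv2.imwrite("pics/w_blue.png",c["pixels"]); s=robot.observe(); print(s["t"],s["joint_pos"],np.array(c["pose"]).round(2).tolist())
cv2.imwrite("pics/w2.png",np.hstack([cv2.resize(cv2.imread("pics/w_bar.png"),(400,300)),cv2.resize(c["pixels"],(400,300))]))
E
```

```text
[[0.92, -0.36, -0.13, 467.03], [0.38, 0.87, 0.3, 178.9], [0.0, -0.33, 0.94, 388.57], [0.0, 0.0, 0.0, 1.0]] 67.90752369186399 [ 1.67462310e+00  3.18506752e+00  9.62881752e+01  1.99507585e-02
  8.05336700e+01 -2.09201283e+01]
bar [254. 157.] [236  80] [273 236] [503.  104.5 198.4  43.7 -67.5]
bar [178. 266.] [172 260] [182 274] [456.8 -75.8  20.5  15.  -85.7]
blue [251. 178.] [236 154] [265 206] [ 427.1 -303.    54.1   28.1  -21.1] [ 438.7 -307.7   62.5   32.5  -21.1]
3.6583 [-4.46566154e+01  8.46311650e+00  9.78450491e+01  1.83270380e-02
  7.36830063e+01 -1.12736381e+02] [[0.37, -0.88, -0.31, 351.64], [0.93, 0.35, 0.12, -272.72], [0.0, -0.33, 0.94, 328.65], [0.0, 0.0, 0.0, 1.0]]
```

View pics/w2.png

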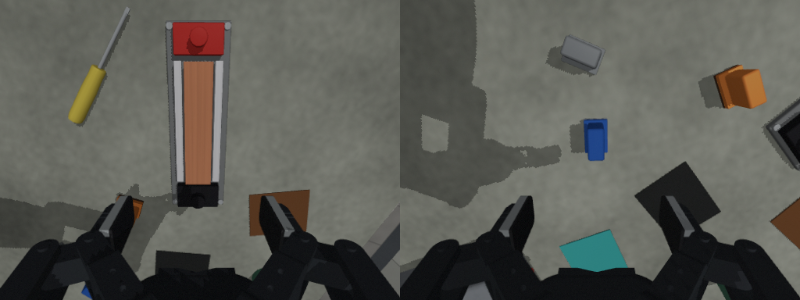

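Left half: bar at (198,125), red terminal at the top, black at the bottom. Right half: blue block at (596,140), grey one well clear at (580,52). Allowing for which edges are visible, the block is at about (432,-305) with its long axis at -21.5°. I'll grasp it now.

```bash
python3 - <<'E'
from h import *
A=68.5
hand.grip(0.7); robot.movep([432.3,-305.1,110],R(A))
print(robot.move_l([432.3,-305.1,33],feed=60,force_limit=15))
s=robot.observe();print(s["tcp_pos"],s["contact_force"])
hand.grip(0.0,60); s=robot.observe();print(s["width"],s["width"]*85,s["contact_force"],s["tcp_pos"])
robot.move_l([432.3,-305.1,150],feed=100)
a,b=R(22.5)@[0,0,0],None
s=robot.observe();print(s["width"],s["contact_force"],s["t"])
# over black end of the bar, high
u=np.array([np.cos(np.radians(112.5)),np.sin(np.radians(112.5))]); p=np.array([502.5,100])-76*u
robot.movep([*p,150],R(22.5)); c=read_camera("wrist"); cv2.imwrite("pics/w3.png",c["pixels"])
for b in blobs(c,(3,100,100),(14,255,255))[:1]: print("bar",rect(c,b,40))
for b in blobs(c,(105,150,50),(130,255,255))[:2]: print("blue",b.min(0),b.max(0))
s=robot.observe();print(s["contact_force"],s["t"],s["joint_pos"],p)
E
```

```text
False
[ 432.63989269 -305.42522426   33.47188051] [0.67062806 0.266825   0.10910152]
0.2500238628612886 21.25202834320953 [-0.49180223  0.23806647  1.87802953] [ 432.65764473 -305.44724551   33.43111037]
0.2480195294739856 [ 0.7032162  -0.70994583 -1.97315139] 7.6667
bar [504.8  98.1 153.4  43.8 -67.5]
blue [222 204] [282 329]
[ 0.40433202  0.17780446 -0.55312276] 9.0417 [-6.19653037e+00  1.24365410e+01  9.96698433e+01 -2.52911481e-02
  6.79051655e+01 -2.86399196e+01] [531.58394086  29.78515553]
```

View pics/w3.png

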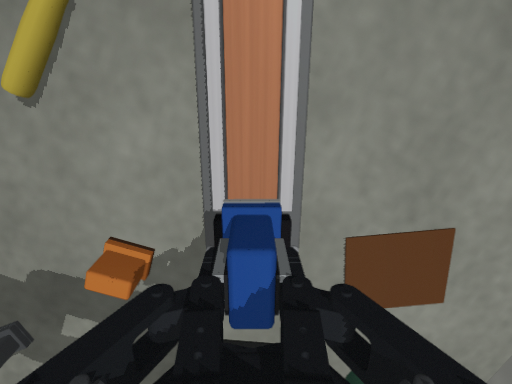

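The block is held straight: its foot spans columns 222–282 and the bar's centre line is at about column 253. Next I press at the black end.

```bash
cat >> h.py <<'E'
th=np.radians(112.5); U=np.array([np.cos(th),np.sin(th)]); V=np.array([np.cos(th-np.pi/2),np.sin(th-np.pi/2)])
BC=-98.5*U+503.3*V
def bar(x,z): return [*(BC+x*U),z]
def fz(n=6):
    v=[]
    for _ in range(n): robot.dwell(0.03); v.append(robot.observe()["contact_force"])
    return np.mean(v,0)
E
python3 - <<'E'
from h import *
robot.move_l(bar(-74,90),feed=80,orientation=R(22.5)); f0=fz(); print("f0",f0,robot.observe()["tcp_pos"])
hit=robot.move_l(bar(-74,68.5),feed=12,force_limit=4)
s=robot.observe(); print(hit,s["tcp_pos"],fz()-f0,robot.observe()["tcp_pos"],s["t"])
np.save("f0.npy",f0)
E
```

```text
f0 [-0.03718725 -0.31873896 -1.03302985] [531.63196985  33.17394844  90.74279701]
True [530.95116852  33.24648673  70.57415953] [1.08044344 0.17105264 4.24088209] [530.95096124  33.24064372  70.4556619 ] 11.6
```

```bash
python3 - <<'E'
from h import *
f0=np.load("f0.npy")
for z in (68.2,67.7):
    hit=robot.move_l(bar(-74,z),feed=10,force_limit=6); f=fz()-f0; s=robot.observe()
    print(z,hit,s["tcp_pos"],f,s["t"])
    if f[2]>6: break
E
```

```text
68.2 False [531.07230272  33.24729937  68.45527146] [-0.21363484  0.04321951  6.76506672] 12.35
```

```bash
python3 - <<'E'
from h import *
f0=np.load("f0.npy")
hit=robot.move_l(bar(74,68.2),feed=45,force_limit=5.5); s=robot.observe(); f=fz()-f0
print(hit,s["tcp_pos"],bar(74,68.2),f,robot.observe()["tcp_pos"],s["width"],s["t"])
c=read_camera("wrist"); cv2.imwrite("pics/w4.png",c["pixels"])
E
```

```text
False [475.12594195 169.20001257  68.57747291] [np.float64(474.3643128058753), np.float64(169.96952296282313), 68.2] [ 1.30068597 -2.19035739  6.72042757] [475.15466708 169.18660606  68.58566107] 0.2503068956147787 15.7917
```

View pics/w4.png

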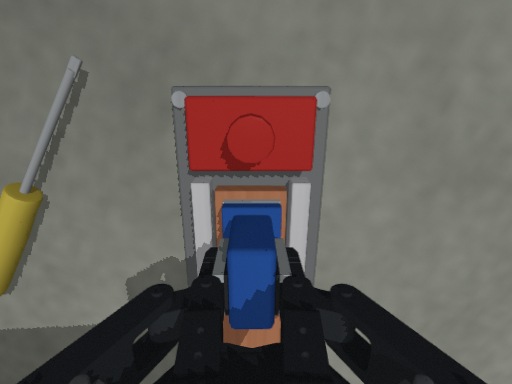

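The foot's leading end is at row ~201 and the bar's red end at row 187, so the block centre is about +66 mm along, still pressing with 6.7 N. I'll continue a few mm, lift off, and look at the mat.

```bash
python3 - <<'E'
from h import *
f0=np.load("f0.npy")
robot.move_l(bar(80,68.2),feed=30); print(fz()-f0)
robot.move_l(bar(80,140),feed=100)
A=16.5; z=R(A)[:2,2]; p=np.array([597,-225])+100*z
robot.movep([*p,170],R(A)); c=read_camera("wrist"); cv2.imwrite("pics/w5.png",c["pixels"])
for b in blobs(c,(0,0,0),(180,255,45),1500)[:4]: print("mat",b.mean(0),b.min(0),b.max(0),rect(c,b,3))
c=read_camera("scene")
for b in blobs(c,*COL["bar"][:2])[:2]: print("bar",rect(c,b,40))
s=robot.observe();print(s["width"],s["t"],s["tcp_pos"])
E
```

```text
[ 0.67081459 -0.80961612  6.50554157]
mat [253.70953437 337.64079823] [ 20 249] [485 383] [ 686.3 -510.8  691.9  229.1   16.4]
mat [252.32537961  72.53145336] [188  20] [317 129] [ 598.  -221.5  118.9   98.4   16.6]
mat [494.34347826  82.7173913 ] [470  41] [511 118] [ 826.1 -158.9   73.    41.6  -57.7]
bar [727.7 -35.1 111.1  89.4  28.4]
bar [545.2 629.4 240.5 123.  -84.7]
0.2501873444243984 19.4417 [ 625.83669077 -319.20519958  170.08033931]
```

View pics/w5.png

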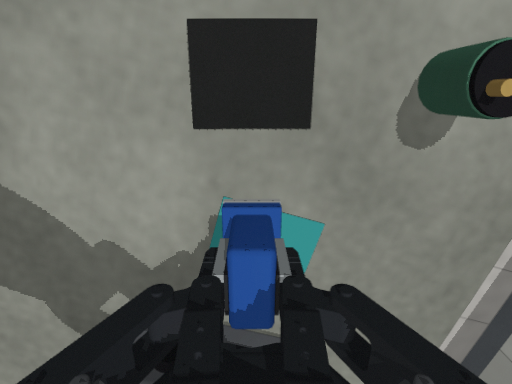

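The mat fills (188–317, 20–129), centred at about (598,-223) in world coordinates. Now I place the block.

```bash
python3 - <<'E'
from h import *
A=16.5; z=R(A)[:2,2]; m=np.array([598,-223])
robot.move_l([*m,100],feed=120)
print(robot.move_l([*m,33],feed=15,force_limit=3),robot.observe()["tcp_pos"],fz(3))
hand.grip(0.7); s=robot.observe(); print(s["width"],s["tcp_pos"])
robot.move_l([*m,130],feed=80); robot.movep([*(m+100*z),200],R(A)); robot.dwell(.3)
c=read_camera("wrist"); d=read_camera("top"); e=read_camera("scene")
for b in blobs(c,(105,150,50),(130,255,255))[:1]: print("blue",rect(c,b,56+3),rect(c,b,14+3))
for k,q in(("top",d),("scene",e)):
    for b in blobs(q,(105,150,50),(130,255,255))[:3]: print(k,rect(q,b,20))
    for b in blobs(q,(8,200,100),(18,255,255))[:3]: print(k,"orange",b.mean(0).round(1))
for b in blobs(e,*COL["bar"][:2]): print("bar",b.mean(0).round(),rect(e,b,40))
cv2.imwrite("pics/end.png",np.hstack([cv2.resize(q["pixels"],(400,300)) for q in(c,e)]))
s=robot.observe();print(s["contact_force"],s["t"])
E
```

```text
True [ 598.0855912  -223.00767851   36.4360017 ] [0.25774711 0.09612895 5.63270267]
0.6988130393550618 [ 596.39432396 -222.12884784   34.37297724]
blue [ 599.4 -223.7   44.6   29.5  -73.4] [ 599.  -221.7   51.5   34.1  -73.4]
top [ 604.1 -213.5   51.4   23.8  -39.8]
top orange [248.5 226.5]
scene [780.5 704.4 319.5 107.7  89.8]
scene [ 602.8 -247.    27.4   12.7   16.7]
bar [358. 203.] [727.7 -35.1 111.1  89.4  28.4]
bar [376.  17.] [545.8 628.8 241.7 124.1 -84.7]
bar [285. 143.] [529.1  37.5  73.4  43.7 -67.8]
[ 0.19899631 -0.28778769 -1.03685348] 27.225
```

View pics/end.png

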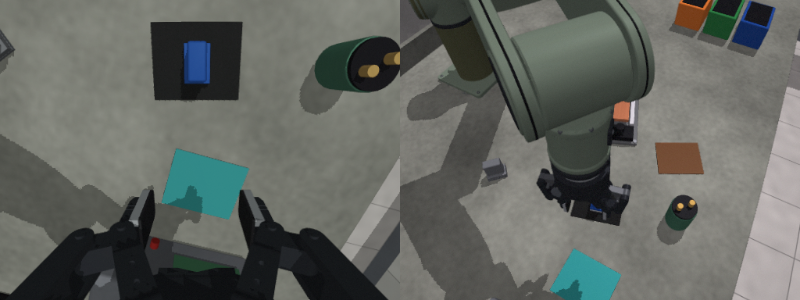

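The block stands upright, centred on the mat. One last check of the orange block against the first picture, then I hand in.

```bash
python3 - <<'E'
from h import *
robot.move_joints([55.777,11.837,88.321,0,79.842,-8.623])
d=read_camera("top"); o={"pixels":cv2.imread("pics/top0.png")}
for q in(o,d): print([b.mean(0).round(1).tolist() for b in blobs(q,(8,200,100),(18,255,255))])
e=read_camera("scene")
for b in blobs(e,*COL["bar"][:2])[:3]: print("bar",b.mean(0).round(),rect(e,b,40))
s=robot.observe();print(s["t"],s["contact_force"]); robot.close_job()
E
```

```text
[[251.2, 230.7]]
[[251.2, 230.7]]
bar [286. 123.] [503.3 100.2 202.1  43.6 -67.7]
bar [217. 177.] [ 445.  -111.4   64.5   55.5    6.1]
bar [378.   7.] [532.5 699.5 110.   95.9   2.4]
30.5417 [-0.15244729 -0.18443686  0.12309636]
the job is handed in; nothing more can be done
```

I picked up the fine block, swept it along the whole bar under steady pressure, and stood it on the black mat. The job was handed in at 30.5 s of the 58 s allowed; the robot reports no verdict.

- **Press and sweep:** I set the block on the black-terminal end and pressed to about 6.8 N, which is roughly 4.8 mm down. One stroke of 148 mm took it to the red end, where it still read 6.7 N. After a short pause for a picture, still pressing, I ran on another 6 mm and read 6.5 N before lifting off. I only read the force at the start and end of the stroke, but a 5.5 N force-change guard never tripped during it.
- **Final checks:** The wrist camera puts the block at about (599, -222), within about 3 mm of the mat's centre, and it looks upright. The orange block is at the same pixels as at the start. The bar reads the same as in the first scene picture, so it has sprung back up. The arm is back at its start pose, touching nothing.
- **Disagreements:**
  - The top camera placed the bar and mat about 6 mm lower in x than the scene and wrist cameras, so I used the latter two.
  - After the main stroke the picture suggested the block was about 8 mm short of the commanded point along the bar. That is inside the tolerance, and the extra 6 mm made up most of it.

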